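# Hold the angle gauge at its preset angle on a broken stud for the evidence photo

### The job

Slide the timber exhibit (a plate offcut carrying the stump of a snapped stud) along the table, never lifting or tipping it, until it lies squarely inside the four tape corners in front of the camera. Then pick up the angle gauge, stand the middle of its base on the stump's uneven top with its dial upright and facing the camera, and rock it until the hanging needle settles on the index tab of the bezel. Finish while still holding it there, motionless and resting lightly on the wood for the photograph, with the exhibit still inside the corners and everything else on the table left where it was.

Things in the scene. Friction and masses are not known exactly. Their poses are not given: they have to be found in the camera images.
- exhibit: loose timber, 0.25 to 0.5 kg: flat plate 89 (its x) x 160 (y) x 38 mm high, with a stud stump 89 (x) x 38 mm (y) standing across its middle. The stump's snapped top is uneven: strips along x, 69 to 79 mm above the table; the highest (77 to 79) at y = -9.5 to 0 mm, falling to 74, 69 towards +y and to 71..73 towards -y. Origin: centre of underside; z up
- spot: photo spot: four L-shaped corners of dark tape flat on the table round a free area 113 mm (its x) x 184 mm (its y), 12 mm wider on every side than the exhibit. Origin: centre of that area, on the table; its +x points to the camera. A flat L-shaped photo scale lies just beyond; the camera stands on a fixed tripod 26 to 28 cm from the spot's centre, lens at 20 cm, 190 mm high
- gauge: loose pendulum angle gauge, 0.3 to 0.4 kg, standing upright: base 24 (its x) x 120 (y) x 12 mm; round case 92 mm across, 20 mm thick (27 with needles), centre 58 mm up; grip lug 20 (x) x 40 mm (y) up to 145 mm, clear to grip across x from 106 mm up. Dials on both faces (+x, -x), same needle and index on each. Origin: centre of underside; z up along the lug
- needle (a joint): swinging needle: its angle from straight down in the gauge, about the gauge's +x axis, rad; positive: tip towards the gauge's +y. Gravity keeps it vertical, so it reads minus the roll of the gauge about its own +x. It swings for about a second after a motion
- index (a joint): preset angle of the index tab on the bezel, measured like the needle's, 0.20 to 0.48 rad; the bezel is stiff and stays as set. The needle is on the mark when both joints read the same, that is, with the gauge leaning towards its own +y by this angle
- needle_tip (a point): tip of the needle, 36 mm from the dial centre; its axes turn with the needle (z from the tip to the dial centre)
- index_tab (a point): point on the index tab, 36 mm from the dial centre, where the needle tip should come to rest; the tab is a dark bar 6 mm wide across the bezel ring; its axes turn with the bezel (z from the tab to the dial centre)
- parcel_a: kraft-wrapped parcel, flat brick 200 x 120 x 45 mm, origin centre of its underside; a bystander
- parcel_b: kraft-wrapped parcel, flat brick 190 x 120 x 50 mm, origin centre of its underside; a bystander
- parcel_c: kraft-wrapped parcel, flat brick 200 x 120 x 40 mm, origin centre of its underside; a bystander
- swab_jar: small closed jar, 44 mm across, 60 mm tall, origin centre of its underside; a bystander
- caliper: caliper lying flat, about 150 x 60 x 12 mm, origin under its slide; a bystander
- tweezers: steel tweezers lying flat, about 126 x 22 x 8 mm, origin under the middle; a bystander
Not all that is in view belongs to the job. There is more than one size of the exhibit; the job needs the smaller.

How it is judged (in metres and radians):
On the way, in this order (a step that is already met when the one before it is completed fails the run):
1. the exhibit lies squarely inside the four tape corners, at rest (horizontal distance between exhibit and spot below 0.018 m and angle between the x axis of exhibit and the x axis of spot, either way round below 0.16 rad and linear speed of exhibit below 0.01 m/s), for 0.2 s.
2. the gauge, gripped, stands with the middle of its base on the stump's broken top (contact force between the fingers and gauge above 1 N and contact force between gauge and exhibit above 0.3 N and z of gauge in the frame of exhibit above 0.06 m and x of gauge in the frame of exhibit between -0.035 and 0.035 m and y of gauge in the frame of exhibit between -0.035 and 0.035 m), for 0.2 s.
At the end, for the whole second after the job is handed in: Still gripped (>1 N), middle of base on the stump (35 mm in x, y; above 60 mm), pressing 0.3 to 25 N; needle still, within 0.07 rad of the index tab; gauge right way up, dial upright to 10 degrees, facing the camera within 0.35 rad; exhibit still, within 18 mm and 0.16 rad of the spot (all of step 1 and all of step 2 and contact force between gauge and exhibit below 25 N and angle between the z axis of needle_tip and the z axis of index_tab, either way round below 0.07 rad and velocity of joint needle between -0.25 and 0.25 rad/s and angle between the x axis of gauge and the x axis of spot, either way round below 0.35 rad and angle between gauge's own x axis and vertical between 1.4 and 1.74 rad and angle between gauge's own z axis and vertical below 0.7 rad and linear speed of gauge below 0.02 m/s); the arm keeps its last pose, push and grip.
It fails at once if the exhibit is lifted or tipped (height (world z) of exhibit above 0.015 m or angle between exhibit's own z axis and vertical above 0.2 rad).
It fails at once if a bystander is moved more than 30 mm (distance of any of parcel_a, parcel_b, parcel_c, swab_jar, caliper, tweezers from where it was at the start of the episode above 0.03 m).
It also fails if it takes over 72 s, if anything falls off the work surface, if the arm or the gripper's body presses on something with over 40 N, if the wrist force passes 120 N, or if a joint passes its speed limit or range.

### The arm

A 6-joint arm with a two-finger parallel gripper is mounted at the origin on the work surface. World frame = base frame: x ahead of the robot, y to its left, z up, the work surface at z = 0. Lengths are in mm, angles in rad, forces in N, time in s.
With the tool pointing down it reaches from about 350 to 850 mm from the base axis. Payload 8.1 kg.
Tool frame: the origin (TCP) lies on the front face of the gripper's body, between the roots of the fingers; the fingertips stand 84 mm ahead of it and the grasp point (between the pads) lies 65 mm ahead of it (robot.nose_length is the distance from the TCP to the fingertips, in mm); z points along the fingers, y is the line along which they close (so a half turn about z gives the same grasp; the last joint's range is limited). The gripper opens to 93 mm and grips with 3 to 60 N. Pads are 15 mm wide; open, the fingers measure 128 mm over their backs; the gripper's body (75 mm by 188 mm) begins 65 mm behind the grasp point.
Start: joints at [-1.228, 0.13, 1.488, -0, 1.523, -0.085], TCP at [248.942, -545.925, 302.735] pointing down, gripper open.
Joint ranges: [-2.96, 2.96], [-0.89, 2.26], [0.02, 2.5], [-1.34, 4.48], [0, 2.73], [-2.66, 2.66]. Speed limits (rad/s): [2.39, 2.39, 2.79, 3.14, 3.14, 3.14].

### API

Orientations are given as a unit quaternion [x, y, z, w].
In Python, from rig import robot gives the robot as it stands.
- The arm moves only by the tool send_rows, never from a script. Its argument "targets" is one flat list of numbers, 5 for each row, row after row: the shift along the tool's x, y, z in cm, then the turn about the tool's z in rad, then the finger opening in cm, from 0 to 9.3. A call has 1 to 8 rows; each row shifts and turns the commanded pose from where the row before left it, along the tool's axes as they then stand; what a row does not reach is not made up. A row lasts 1/12 s, in which the tool goes at most 41.7 mm and 7.16 degrees, less where a joint would pass 70% of its speed; a pose out of reach is approached as far as the arm can. A call is refused whole if a number of a shift passes 4.17 or a number of a turn 0.125, either way. A call with a gripper value outside its range is refused whole. The fingers move at their own pace and stop on an object; "force" is the grip in N (left out, the last holds). Time passes only in rows, so rows that do not move let the fingers close. It gives the time, the measured TCP pose, the force, the opening and the grip force at its end, in the units of the state.
- robot.sense(): the state, without advancing time (a new reading comes with each control period).
- robot.snapshot(name): name is "scene" or "top" or "wrist"; returns a dict with "color" (400x640x3 uint8, red, green, blue), "K" (3x3 intrinsics, pixels), "R" (3x3) and "t" (3): a world point X has camera coordinates R X + t. Camera axes: x right, y down, z forward; pixel columns grow to the right and rows downward; lengths in mm; the calibration is good to about 2 mm. A picture is of the moment at which its call begins. There is no depth.
- robot.hand_in(): hands the job in; it is judged then, once.
The state is a dict: "time_s": time; "joint_pos": joint angles; "dq": joint speeds; "effort": joint torques, N m; "position": TCP position; "eef_rot": TCP orientation; "wrist_force": force on the tool from outside, world axes, zero at the start; "torque": the same for the moment, N m; "opening": finger opening in mm; "gripper_force": force on a finger pad.
Only numpy, scipy, OpenCV 4.12 (cv2) and the standard library are available. Lean on these libraries where they do the work, as an engineer would, in place of code of your own. Each camera call takes 0.05 s, during which the arm holds its last target. There are 200 camera calls.

## Working session

There is one attempt and no reset: what is moved stays moved. The work goes in short steps, Python scripts to look and compute and a tool call to move; the robot and the scene stay as the last step left them, time stands still between calls to the robot, and variables do not carry over. Pictures are saved under pics/ and viewed, at most 10 in all, crops included, and the job is handed in when it is done.

Besides the shell and the picture viewer there is one more tool, called by a JSON object that holds its "fn" and its "kwargs". send_rows: Moves the arm, as the interface text tells. Its arguments: {"type":"object","properties":{"targets":{"type":"array"},"force":{"type":"number"}},"required":["targets"]}

```bash
ls; mkdir -p pics
python3 - <<'E'
from rig import robot
import cv2
s=robot.sense(); print({k:(v if not hasattr(v,'round') else v) for k,v in s.items()})
for n in("scene","top"):
    p=robot.snapshot(n); cv2.imwrite(f"pics/{n}0.png",p["color"][:,:,::-1])
    print(n,p["K"],p["R"],p["t"])
E
```

```text
pics
{'time_s': 0.0, 'joint_pos': array([-1.22839554e+00,  1.31161612e-01,  1.48929600e+00,  1.18832905e-05,
        1.52298350e+00, -8.53989233e-02]), 'dq': array([ 0.0017651 ,  0.00013175,  0.00186723,  0.00031195, -0.00229816,
        0.00154313]), 'effort': array([-1.78578630e-03, -5.59857273e+01, -4.91747797e+01,  7.69191748e-02,
        3.59246344e-02, -1.13139042e-04]), 'position': array([ 248.80479095, -545.52137559,  301.67785271]), 'eef_rot': array([ 9.77210160e-01,  2.12272110e-01, -1.12551924e-04, -9.17368381e-04]), 'wrist_force': array([-0.76602154,  0.06195604, -0.32913632]), 'torque': array([-0.06509174, -0.01359399, -0.01199798]), 'gripper_force': 0.0, 'opening': 92.6832995923652}
scene [[390.70607683   0.         316.72404998]
 [  0.         390.70607683 199.38368538]
 [  0.           0.           1.        ]] [[ 0.47709023  0.87881297  0.00852469]
 [ 0.5328307  -0.2815223  -0.79802045]
 [-0.69891083  0.38526998 -0.60257007]] [-259.24181812 -199.09915257 1402.76019069]
top [[361.84186197   0.         319.84433283]
 [  0.         361.84186197 198.01545483]
 [  0.           0.           1.        ]] [[ 0.01066843 -0.99957997 -0.02694556]
 [-0.99548281 -0.00807463 -0.09459799]
 [ 0.09434068  0.02783305 -0.99515082]] [  31.13654354  509.86604532 1224.04990714]
```

View pics/scene0.png

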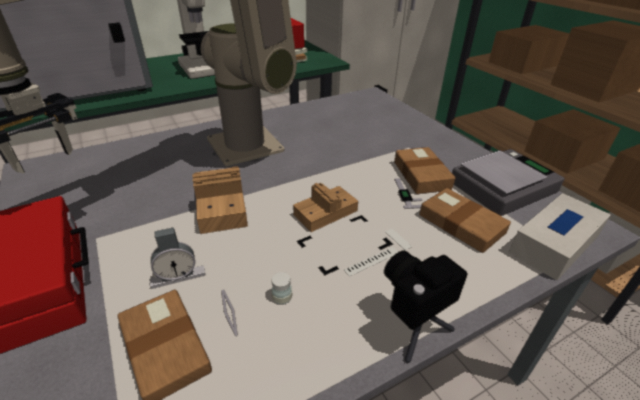

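View pics/top0.png

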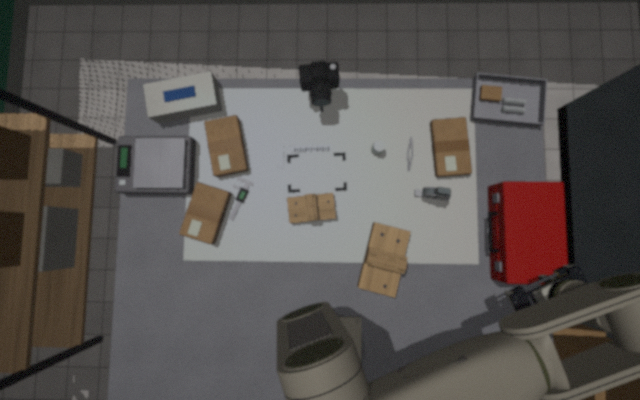

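```bash
cat > h.py <<'E'
import numpy as np, cv2
from rig import robot
def snap(n): return robot.snapshot(n)
def ray(p,u,v,z):
    "pixel(s) -> world point on the plane at height z"
    C=-p["R"].T@p["t"]; uv=np.c_[np.atleast_1d(u),np.atleast_1d(v),np.ones(np.size(u))]
    d=uv@np.linalg.inv(p["K"]).T@p["R"]
    return C+d*((z-C[2])/d[:,2])[:,None]
def proj(p,X):
    c=np.atleast_2d(X)@p["R"].T+p["t"]; c=c@p["K"].T; return c[:,:2]/c[:,2:]
def crop(p,x0,y0,x1,y1,k,g=1.):
    a=p["color"][y0:y1,x0:x1,::-1].astype(float)*g
    return cv2.resize(np.clip(a,0,255).astype(np.uint8),None,fx=k,fy=k,interpolation=cv2.INTER_CUBIC)
E
python3 - <<'E'
from h import *
t=snap("top"); s=snap("scene")
a=crop(t,275,145,460,235,4,1.5); b=crop(s,285,170,415,285,3,1.3); c=crop(s,140,215,215,300,4,1.3)
im=np.zeros((360+345,740+0,3),np.uint8); 
im=np.zeros((600,800,3),np.uint8)
a=cv2.resize(a,None,fx=.7,fy=.7); im[:a.shape[0],:a.shape[1]]=a
y=a.shape[0]; im[y:y+345,:390]=b[:600-y]; im[y:y+340,400:700]=c[:600-y]
cv2.imwrite("pics/c1.png",im)
C=lambda p:-p["R"].T@p["t"]; print(C(t),C(s))
w=snap("wrist"); print(w["K"],C(w),w["R"])
E
```

```text
[3.91753008e+02 1.17140028e+00 1.26718556e+03] [1210.17217475 -368.66716542  688.58606869]
[[301.21590527   0.         320.94439071]
 [  0.         301.21590527 203.71319759]
 [  0.           0.           1.        ]] [ 318.64221066 -515.08829204  384.72228134] [[ 4.14915605e-01 -9.09859876e-01 -2.15934543e-04]
 [-8.74304096e-01 -3.98767082e-01  2.76725788e-01]
 [-2.51867799e-01 -1.14629055e-01 -9.60948902e-01]]
```

View pics/c1.png

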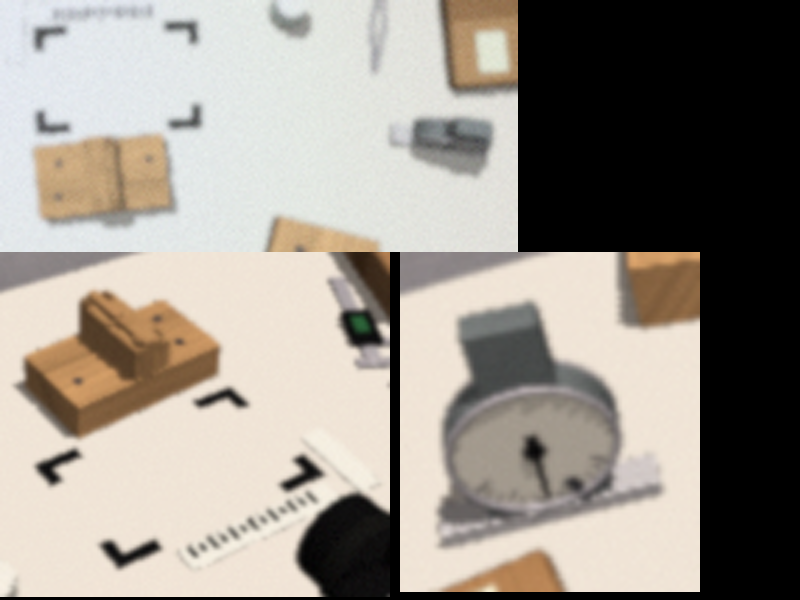

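Run:
```python
from h import *
t=snap("top"); im=t["color"].astype(int)
def pts(mask,x0,y0,x1,y1):
    m=np.zeros(mask.shape,np.uint8); m[y0:y1,x0:x1]=mask[y0:y1,x0:x1]; return m
def rect(P):
    r=cv2.minAreaRect(P[:,:2].astype(np.float32)); b=cv2.boxPoints(r); return r
sm=cv2.GaussianBlur(t["color"],(3,3),0).astype(int)
dark=pts((im.max(2)<95).astype(np.uint8),283,150,351,196)
v,u=np.nonzero(dark); print("spot",len(u),rect(ray(t,u,v,0)),ray(t,u,v,0).mean(0))
wood=pts(((im[:,:,0]-im[:,:,2])>35).astype(np.uint8),280,185,345,230)
n,l,st,c=cv2.connectedComponentsWithStats(wood); i=1+st[1:,4].argmax(); v,u=np.nonzero(l==i)
print("exh",st[i],rect(ray(t,u,v,38)))
g=pts((im.max(2)<135).astype(np.uint8),405,180,460,215)
v,u=np.nonzero(g);print("gauge", len(u), rect(ray(t,u,v,145)),rect(ray(t,u,v,100)))
print(im[172,300],im[192,440])
```

```text
spot 127 ((604.6048583984375, 50.610198974609375), (132.70700073242188, 201.6886749267578), 1.8730995655059814) [604.00750015  49.23607996   0.        ]
exh [ 288  194   47   29 1052] ((476.5918884277344, 65.1090087890625), (86.94337463378906, 154.61126708984375), 6.717322826385498)
gauge 591 ((508.9954833984375, -314.6842041015625), (113.52172088623047, 66.9906997680664), 82.25519561767578) ((513.6968383789062, -327.3501281738281), (118.0739974975586, 69.67707061767578), 82.25531005859375)
[151 155 157] [74 78 78]
```

{"fn": "send_rows", "kwargs": {"targets": [2.85, -2.85, 0, 0, 9.3, 2.85, -2.85, 0, 0, 9.3, 2.85, -2.85, 0, 0, 9.3, 2.85, -2.85, 0, 0, 9.3, 2.85, -2.85, 0, 0, 9.3, 2.85, -2.85, 0, 0, 9.3, 2.85, -2.85, 0, 0, 9.3, 2.85, -2.85, 0, 0, 9.3]}}

```text
time_s: 0.97
position: [362.0, -242.1, 302.9]
eef_rot: [0.977, 0.212, 0.0, 0.0]
wrist_force: [1.8, 0.2, 0.5]
opening: 93.1
gripper_force: 0.0
```

{"fn": "send_rows", "kwargs": {"targets": [2.85, -2.85, 0, 0, 9.3, 2.85, -2.85, 0, 0, 9.3, 2.85, -2.85, 0, 0, 9.3, 2.85, -2.85, 0, 0, 9.3, 2.85, -2.85, 0, 0, 9.3, 2.0, -2.0, 0, 0.12, 9.3, 0, 0, 0, 0.12, 9.3, 0, 0, 0, 0.07, 9.3]}}

```text
time_s: 1.63
position: [442.5, -26.8, 302.7]
eef_rot: [0.998, 0.058, 0.0, -0.0]
wrist_force: [0.1, -0.1, -1.1]
opening: 92.8
gripper_force: 0.0
```

{"fn": "send_rows", "kwargs": {"targets": [1.48, -2.91, 0, 0, 9.3, 1.48, -2.91, 0, 0, 9.3, 1.48, -2.91, 0, 0, 9.3, 0, 0, 0, 0, 9.3, 0, 0, 0, 0, 9.3]}}

```text
time_s: 2.05
position: [476.0, 64.5, 302.6]
eef_rot: [0.998, 0.061, -0.0, 0.0]
wrist_force: [0.8, 0.1, 0.6]
opening: 93.1
gripper_force: 0.0
```

Run:
```python
from h import *
print(robot.sense()["position"],robot.sense()["time_s"])
w=snap("wrist"); cv2.imwrite("pics/w1.png",w["color"][:,:,::-1])
im=w["color"].astype(int)
wood=((im[:,:,0]-im[:,:,2])>35).astype(np.uint8)
n,l,st,c=cv2.connectedComponentsWithStats(wood)
for i in range(1,n):
    if st[i,4]>2000:
        v,u=np.nonzero(l==i); print(st[i],cv2.minAreaRect(ray(w,u,v,38)[:,:2].astype(np.float32)))
```

```text
[476.03695369  64.51274066 302.55061297] 2.05
[   0    0  119   48 3845] ((610.3121948242188, 350.1473388671875), (42.670013427734375, 120.6094970703125), 6.97166109085083)
[   0   80   69  175 8634] ((444.9050598144531, 407.2163391113281), (72.52375030517578, 198.66729736328125), 75.73017883300781)
[ 253  147  139   87 9808] ((467.65228271484375, 60.98434829711914), (104.77068328857422, 159.25326538085938), 6.957766056060791)
[ 469  361  151   30 2164] ((236.5382080078125, -290.9066467285156), (51.898094177246094, 221.44482421875), 6.929708957672119)
```

View pics/w1.png

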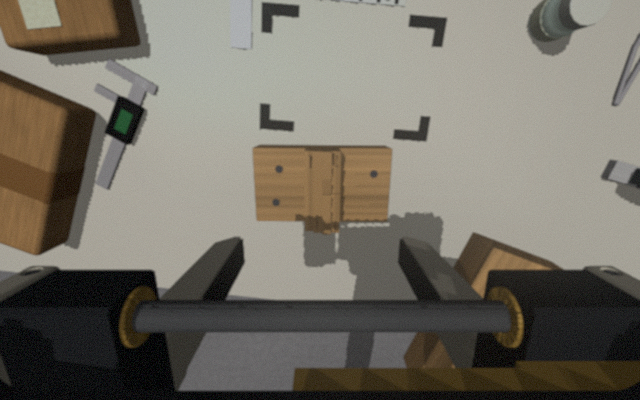

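Run:
```python
from h import *
w=snap("wrist"); im=w["color"].astype(int)
d=np.zeros(im.shape[:2],np.uint8); d[0:142,250:455]=(im[0:142,250:455].max(2)<90)
v,u=np.nonzero(d)
P=ray(w,u,v,0); k=P[:,0]<690; print(len(u),k.sum(),v.min())
n,l,st,c=cv2.connectedComponentsWithStats(d)
for i in range(1,n):
    if st[i,4]>60: 
        v,u=np.nonzero(l==i); q=ray(w,u,v,0); print(st[i],q.mean(0),cv2.minAreaRect(q[:,:2].astype(np.float32)))
print(ray(w,[253,392,254,390],[147,147,220,220],38))
```

```text
1922 1922 0
[261   3  37  29 561] [6.57353237e+02 1.36268374e+02 3.03975502e-16] ((653.0277709960938, 131.1136932373047), (28.438791275024414, 40.3060302734375), 3.7267918586730957)
[408  15  37  31 553] [ 6.65804552e+02 -3.91344675e+01 -1.33628290e-15] ((660.7525024414062, -35.08843994140625), (28.768712997436523, 40.52469253540039), 2.598726987838745)
[259 104  33  27 400] [5.40655227e+02 1.30720725e+02 4.26325641e-16] ((544.8419799804688, 126.29103088378906), (40.23820877075195, 28.047203063964844), 89.68911743164062)
[393 116  35  24 399] [ 5.48850967e+02 -4.50193215e+01  1.42464709e-16] ((553.1829833984375, -40.11866760253906), (28.265853881835938, 40.353763580322266), 3.163834810256958)
[[510.07104043 143.86661788  38.        ]
 [529.01159322 -13.13161269  38.        ]
 [422.40420713 137.5841143   38.        ]
 [442.21443442 -26.94123215  38.        ]]
```

{"fn": "send_rows", "kwargs": {"targets": [0, 0.2, 3.45, 0, 9.3, 0, 0, 3.45, 0, 9.3, 0, 0, 3.45, 0, 9.3, 0, 0, 3.45, 0, 9.3, 0, 0, 3.4, 0, 9.3, 0, 0, 0, 0, 9.3]}}

```text
time_s: 2.65
position: [471.7, 59.8, 124.2]
eef_rot: [0.998, 0.058, -0.005, -0.0]
wrist_force: [-2.0, 0.8, -0.2]
opening: 93.3
gripper_force: 0.0
```

{"fn": "send_rows", "kwargs": {"targets": [0, 0, 0, 0, 5, 0, 0, 0, 0, 4, 0, 0, 0, 0, 3, 0, 0, 0, 0, 2, 0, 0, 0, 0, 2, 0, 0, 0, 0, 2, 0, 0, 0, 0, 2, 0, 0, 0, 0, 2], "force": 15}}

```text
time_s: 3.32
position: [476.3, 61.3, 131.0]
eef_rot: [0.998, 0.059, 0.0, 0.0]
wrist_force: [-0.6, 0.3, 0.3]
opening: 44.5
gripper_force: 0.0
```

{"fn": "send_rows", "kwargs": {"targets": [0, 0, 0, 0, 2, 0, 0, 0, 0, 2, 0, 0, 0, 0, 2, 0, 0, 0, 0, 2]}}

```text
time_s: 3.65
position: [476.3, 61.6, 130.9]
eef_rot: [0.998, 0.059, 0.0, -0.0]
wrist_force: [-1.0, 4.3, 5.4]
opening: 38.1
gripper_force: 15.0
```

{"fn": "send_rows", "kwargs": {"targets": [0.5, 0.1, 0, 0, 2, 1, 0.25, 0, 0, 2, 1.2, 0.3, 0, 0, 2, 1.2, 0.3, 0, 0, 2, 1.2, 0.3, 0, 0, 2, 1.2, 0.3, 0, 0, 2, 1.2, 0.3, 0, 0, 2, 1.2, 0.3, 0, 0, 2]}}

```text
time_s: 4.32
position: [564.8, 49.9, 130.7]
eef_rot: [0.998, 0.059, -0.001, 0.0]
wrist_force: [-9.7, 0.9, 11.4]
opening: 37.9
gripper_force: 15.0
```

{"fn": "send_rows", "kwargs": {"targets": [1.2, 0.25, 0, 0, 2, 1.2, 0.25, 0, 0, 2, 0.8, 0.2, 0, 0, 2, 0.57, 0.12, 0, 0, 2, 0, 0, 0, 0.04, 2, 0, 0, 0, 0.04, 2, 0, 0, 0, 0, 2, 0, 0, 0, 0, 2]}}

```text
time_s: 4.98
position: [603.9, 46.1, 130.8]
eef_rot: [1.0, 0.02, 0.0, 0.0]
wrist_force: [1.3, -0.5, 1.7]
opening: 37.9
gripper_force: 15.0
```

{"fn": "send_rows", "kwargs": {"targets": [0, 0, 0, 0, 5, 0, 0, 0, 0, 7, 0, 0, 0, 0, 9.3, 0, 0, 0, 0, 9.3, 0, 0, 0, 0, 9.3, 0, 0, -0.5, 0, 9.3, 0, 0, -2, 0, 9.3, 0, 0, -4, 0, 9.3]}}

```text
time_s: 5.65
position: [600.2, 46.4, 190.8]
eef_rot: [1.0, 0.019, -0.005, -0.0]
wrist_force: [-0.3, 0.9, -1.1]
opening: 86.6
gripper_force: 0.0
```

{"fn": "send_rows", "kwargs": {"targets": [0, 0, -4, 0, 9.3, 0, 0, -4, 0, 9.3, 0, 0, -3, 0, 9.3, 0, 0, 0, 0, 9.3, 0, 0, 0, 0, 9.3]}}

```text
time_s: 6.07
position: [604.8, 46.5, 309.5]
eef_rot: [1.0, 0.019, 0.003, 0.0]
wrist_force: [0.3, 0.8, -0.5]
opening: 92.9
gripper_force: 0.0
```

Run:
```python
from h import *
print(robot.sense()["position"],robot.sense()["time_s"],robot.sense()["opening"])
for nm in("top","scene"):
  t=snap(nm); cv2.imwrite(f"pics/{nm}2.png",t["color"][:,:,::-1])
w=snap("wrist"); s=t
im=np.vstack([np.hstack([crop(w,160,20,480,260,1.5)[:,:480],crop(s,285,170,400,285,2.6,1.3)]) if 0 else crop(w,160,20,480,260,1.5)])
b=crop(s,285,170,405,290,3,1.3); im=np.hstack([im,b[:360,:320]]); cv2.imwrite("pics/c2.png",im)
```

```text
[604.80511319  46.49593453 309.47793892] 6.0667 92.88599144550628
```

View pics/c2.png

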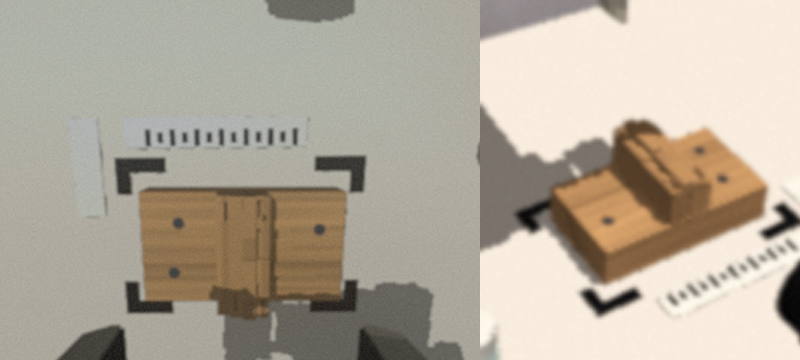

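Run:
```python
from h import *
w=snap("wrist")
c=np.array([(140,190),(345,192),(146,300),(343,299)])/1.5+[160,20]
P=ray(w,c[:,0],c[:,1],38); print(P.round(1),P.mean(0))
c=np.array([(132,172),(348,170),(141,297),(343,293)])/1.5+[160,20]  # approx inner tape corners
P=ray(w,c[:,0],c[:,1],0); print(P.round(1),P.mean(0))
t=snap("top"); im=t["color"].astype(int)
a=cv2.cvtColor(t["color"],cv2.COLOR_RGB2GRAY)
m=((im[:,:,0]-im[:,:,2])>35).astype(np.uint8); m[:140]=0;m[200:]=0;m[:,:280]=0;m[:,355:]=0
v,u=np.nonzero(m); print(len(u),cv2.minAreaRect(ray(t,u,v,38)[:,:2].astype(np.float32)))
```

```text
[[643.3 123.8  38. ]
 [647.8 -32.3  38. ]
 [554.8 121.   38. ]
 [561.8 -39.5  38. ]] [601.89913213  43.23225321  38.        ]
[[653.9 138.3   0. ]
 [662.5 -41.7   0. ]
 [543.8 133.4   0. ]
 [554.6 -48.5   0. ]] [603.70364019  45.38492526   0.        ]
557 ((598.4713134765625, 63.471527099609375), (83.32540130615234, 117.25228881835938), 0.9845885634422302)
```

{"fn": "send_rows", "kwargs": {"targets": [-0.9, 3.8, 0, 0, 9.3, -0.9, 3.8, 0, 0, 9.3, -0.9, 3.8, 0, 0, 9.3, -0.9, 3.8, 0, 0, 9.3, -0.9, 3.8, 0, 0, 9.3, -0.9, 3.8, 0, 0, 9.3, -0.9, 3.8, 0, 0, 9.3, -0.9, 3.8, 0, 0, 9.3]}}

```text
time_s: 6.98
position: [542.1, -261.6, 304.2]
eef_rot: [1.0, 0.019, -0.001, -0.001]
wrist_force: [0.7, 0.2, 0.1]
opening: 92.8
gripper_force: 0.0
```

{"fn": "send_rows", "kwargs": {"targets": [-0.6, 3.8, 0, 0, 9.3, 0, 0, 0, 0, 9.3, 0, 0, 0, 0, 9.3, 0, 0, 0, 0, 9.3]}}

```text
time_s: 7.32
position: [538.4, -297.8, 304.4]
eef_rot: [1.0, 0.019, -0.001, -0.001]
wrist_force: [0.0, 0.7, 0.7]
opening: 93.3
gripper_force: 0.0
```

Run:
```python
from h import *
print(robot.sense()["position"],robot.sense()["time_s"])
w=snap("wrist"); s=snap("scene"); np.save("w.npy",w,allow_pickle=True); cv2.imwrite("pics/w3.png",w["color"][:,:,::-1])
im=np.zeros((600,800,3),np.uint8); im[:360,:576]=crop(w,130,0,450,200,1.8,1.3); b=crop(s,140,215,215,275,4,1.4); im[360:600,:300]=b
cv2.imwrite("pics/c3.png",im)
```

```text
[ 538.40538699 -297.81822036  304.3942885 ] 7.3167
```

View pics/w3.png

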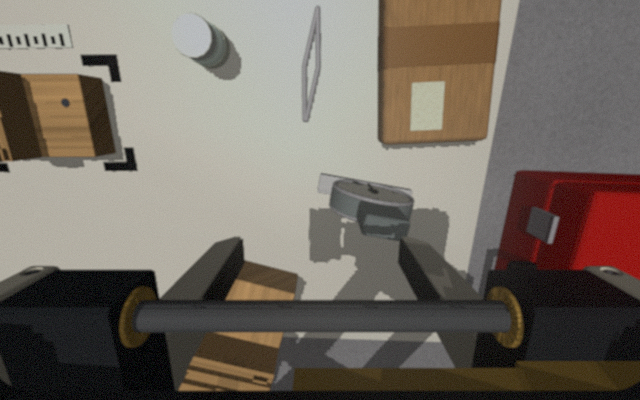

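View pics/c3.png

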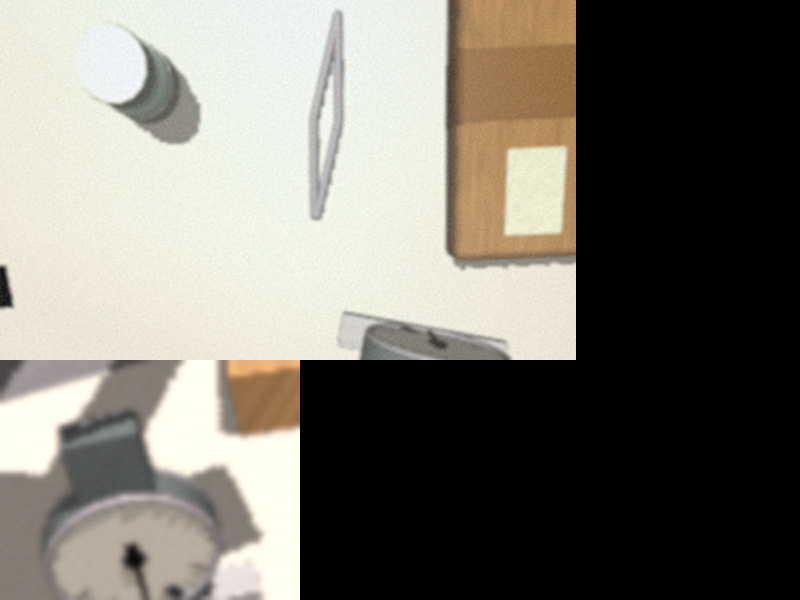

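Run:
```python
from h import *
w=np.load("w.npy",allow_pickle=True).item()
print("base",ray(w,[319,412],[174,191],12).round(1))
```

```text
base [[ 545.6 -296.1   12. ]
 [ 528.1 -415.8   12. ]]
```

{"fn": "send_rows", "kwargs": {"targets": [0.9, 1.9, 2.8, 0, 9.3, 0.9, 1.9, 2.8, 0, 9.3, 0.7, 1.9, 2.8, 0, 9.3, 0, 0, 0, 0, 9.3, 0, 0, 0, 0, 9.3, 0, 0, 0, 0, 9.3]}}

```text
time_s: 7.92
position: [566.6, -353.0, 222.6]
eef_rot: [1.0, 0.02, 0.0, -0.0]
wrist_force: [-0.4, 0.7, 0.4]
opening: 93.2
gripper_force: 0.0
```

Run:
```python
from h import *
print(robot.sense()["position"],robot.sense()["time_s"])
w0=np.load("w.npy",allow_pickle=True).item(); print("lug",ray(w0,386,221,145))
w=snap("wrist"); s=snap("scene"); np.save("w2.npy",w,allow_pickle=True); np.save("s2.npy",s,allow_pickle=True)
im=np.zeros((600,800,3),np.uint8)
a=crop(w,240,160,400,290,5,1.4)
b=crop(s,145,228,205,293,5,1.4)   # 300x325
im[:360]=cv2.resize(a,(443,360))[:,:] if 0 else 0
im[:600,:500]=crop(w,260,170,385,320,4,1.4); im[:325,500:800]=b
cv2.imwrite("pics/c4.png",im)
```

```text
[ 566.56196318 -352.99715202  222.58331362] 7.9167
lug [[ 532.02986002 -354.58702524  145.        ]]
```

View pics/c4.png

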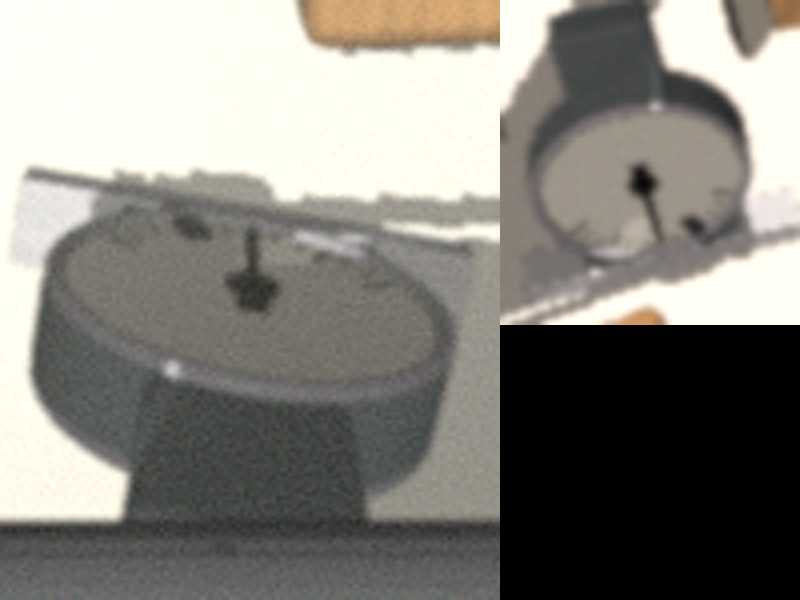

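```bash
cat >> h.py <<'E'
def onplane(p,u,v,n,d):
    "pixel -> world point on the plane n.X=d"
    C=-p["R"].T@p["t"]; r=p["R"].T@np.linalg.inv(p["K"])@np.array([u,v,1.]); return C+r*((d-n@C)/(n@r))
E
python3 - <<'E'
from h import *
w=np.load("w2.npy",allow_pickle=True).item(); s=np.load("s2.npy",allow_pickle=True).item()
gx=np.array([.989,-.145,0]); gy=np.array([.145,.989,0])
W={k:(u/4+260,v/4+170) for k,(u,v) in dict(hub=(252,290),tip=(252,230),tab=(192,226),b0=(30,172),b1=(470,247)).items()}
S={k:((u-500)/5+145,v/5+228) for k,(u,v) in dict(hub=(642,182),tip=(662,240),tab=(695,227)).items()}
e=ray(w,[W["b0"][0],W["b1"][0]],[W["b0"][1],W["b1"][1]],12); d=e[0]-e[1]; print("edge",e.round(1),np.hypot(*d[:2]),np.degrees(np.arctan2(d[0],d[1])))
def tri(k):
    A=[];b=[]
    for p,q in((w,W[k]),(s,S[k])):
        C=-p["R"].T@p["t"]; r=p["R"].T@np.linalg.inv(p["K"])@np.array([*q,1.]); r/=np.linalg.norm(r); M=np.eye(3)-np.outer(r,r); A.append(M);b.append(M@C)
    return np.linalg.lstsq(np.vstack(A),np.hstack(b),rcond=None)[0]
for k in("hub","tip","tab"): print(k,tri(k).round(1))
for c in((525,-354),(530,-354)):
    d=gx@np.array([*c,0])
    for n,p,D in(("w",w,W),("s",s,S)):
        r=[onplane(p,*D[k],gx,d+o) for k,o in(("hub",13),("tip",13),("tab",11))]
        q=[(gy@x-gy@np.array([*c,0]),x[2]) for x in r]; h=np.array(q[0]); t=np.array(q[2])-h
        print(c,n,np.round(q,1),"idx",np.arctan2(t[0],-t[1]),np.hypot(*t))
E
```

```text
edge [[ 547.  -300.6   12. ]
 [ 531.  -414.8   12. ]] 115.30636629269124 7.954698279103754
hub [ 534.7 -356.2   53.5]
tip [ 535.1 -355.9   15.9]
tab [ 536.  -340.8   17.4]
(525, -354) w [[-1.5 60.6]
 [-1.8 23.1]
 [13.1 22.3]] idx 0.3641795289999027 40.98119587486884
(525, -354) s [[ 1.  56.4]
 [ 1.9 18.7]
 [16.6 19.7]] idx 0.40302680067523233 39.93407330372408
(530, -354) w [[-1.3 72.3]
 [-1.5 36.6]
 [12.6 35.6]] idx 0.36170895668500047 39.26045269374018
(530, -354) s [[ 0.9 61.1]
 [ 1.8 23.7]
 [16.4 24.7]] idx 0.4028449564090302 39.65095855751742
```

{"fn": "send_rows", "kwargs": {"targets": [0, 0, -3, 0, 9.3, 0, 0, -2, 0, 9.3, -2, 0, 0, 0, 9.3, -2.06, 0.05, 0, 0, 9.3, 0, 0, 0, -0.116, 9.3, 0, 0, 0, -0.116, 9.3, 0, 0, 0, -0.116, 9.3, 0, 0, 0, -0.116, 9.3]}}

```text
time_s: 8.68
position: [525.9, -356.0, 274.8]
eef_rot: [0.968, 0.252, 0.001, 0.002]
wrist_force: [-0.3, 0.0, -0.4]
opening: 93.4
gripper_force: 0.0
```

{"fn": "send_rows", "kwargs": {"targets": [0, 0, 0, -0.116, 9.3, 0, 0, 0, -0.116, 9.3, 0, 0, 0, -0.116, 9.3, 0, 0, 0, -0.116, 9.3, 0, 0, 0, -0.116, 9.3, 0, 0, 0, -0.116, 9.3, 0, 0, 0, -0.116, 9.3, 0, 0, 0, -0.116, 9.3]}}

```text
time_s: 9.35
position: [526.0, -355.9, 274.6]
eef_rot: [0.753, 0.658, 0.0, 0.002]
wrist_force: [0.2, -0.6, 0.3]
opening: 93.4
gripper_force: 0.0
```

{"fn": "send_rows", "kwargs": {"targets": [0, 0, 0, 0, 9.3, 0, 0, 0, 0, 9.3, 0, 0, 0, 0, 9.3]}}

```text
time_s: 9.6
position: [525.7, -356.1, 273.2]
eef_rot: [0.756, 0.654, 0.0, 0.001]
wrist_force: [-0.4, -0.6, 0.5]
opening: 93.1
gripper_force: 0.0
```

Run:
```python
from h import *
s=robot.sense(); print(s["position"],s["eef_rot"],s["time_s"],s["joint_pos"])
w=snap("wrist"); cv2.imwrite("pics/w5.png",w["color"][:,:,::-1]); g=np.array([526,-355,0])
gx=np.array([.99,-.141,0]); gy=np.array([.141,.99,0])
print(proj(w,np.array([g+a*10*gx+b*20*gy+[0,0,145] for a,b in((1,1),(1,-1),(-1,-1),(-1,1))])).round(0), proj(w,g+60*gy),)
```

```text
[ 525.69561355 -356.12227788  273.19908254] [7.56097292e-01 6.54458358e-01 2.24980357e-04 1.04500521e-03] 9.6 [-6.76170334e-01  2.36546140e-01  1.42292499e+00  6.63129524e-05
  1.47998464e+00 -5.32313006e-01]
[[335. 195.]
 [334. 246.]
 [308. 246.]
 [307. 195.]] [[320.38043474 129.5787781 ]]
```

View pics/w5.png

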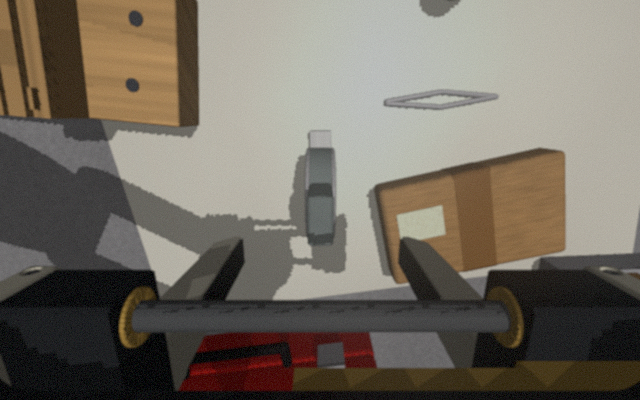

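{"fn": "send_rows", "kwargs": {"targets": [0, 0, 2.5, 0, 9.3, 0, 0, 2.5, 0, 9.3, 0, 0, 1.6, 0, 9.3, 0, 0, 1.0, 0, 9.3, 0, 0, 0.4, 0, 7, 0, 0, 0, 0, 5, 0, 0, 0, 0, 4, 0, 0, 0, 0, 3], "force": 15}}

```text
time_s: 10.32
position: [526.1, -356.9, 193.5]
eef_rot: [0.755, 0.656, 0.0, 0.001]
wrist_force: [-0.1, -0.3, 0.6]
opening: 70.9
gripper_force: 0.0
```

{"fn": "send_rows", "kwargs": {"targets": [0, 0, 0, 0, 2, 0, 0, 0, 0, 1.5, 0, 0, 0, 0, 1, 0, 0, 0, 0, 1, 0, 0, 0, 0, 1, 0, 0, 0, 0, 1, 0, 0, 0, 0, 1, 0, 0, 0, 0, 1]}}

```text
time_s: 10.98
position: [525.3, -356.3, 191.7]
eef_rot: [0.755, 0.656, -0.0, -0.0]
wrist_force: [-0.1, 0.0, -0.5]
opening: 20.1
gripper_force: 15.0
```

{"fn": "send_rows", "kwargs": {"targets": [0, 0, 0, 0, 1, 0, 0, 0, 0, 1, 0, 0, 0, 0, 1, 0, 0, 0, 0, 1]}}

```text
time_s: 11.32
position: [525.3, -356.3, 191.6]
eef_rot: [0.755, 0.656, -0.0, -0.0]
wrist_force: [0.1, -0.2, -0.7]
opening: 20.1
gripper_force: 15.0
```

{"fn": "send_rows", "kwargs": {"targets": [0, 0, -0.5, 0, 1, 0, 0, -1.5, 0, 1, 0, 0, -2.5, 0, 1, 0, 0, -3, 0, 1, 0, 0, -3, 0, 1, 0, 0, -2, 0, 1, 0, 0, -1, 0, 1, 0, 0, -0.5, 0, 1], "force": 20}}

```text
time_s: 11.98
position: [525.7, -356.7, 333.8]
eef_rot: [0.755, 0.656, 0.0, 0.001]
wrist_force: [-0.0, 0.5, -3.8]
opening: 19.7
gripper_force: 20.0
```

{"fn": "send_rows", "kwargs": {"targets": [0.7, 0.05, 0, 0, 1, 1.5, 0.1, 0, 0, 1, 2.2, 0.1, 0, 0, 1, 2.8, 0.15, 0, 0, 1, 3.2, 0.15, 0, 0, 1, 3.2, 0.15, 0, 0, 1, 3.2, 0.15, 0, 0, 1, 3.2, 0.15, 0, 0, 1]}}

```text
time_s: 12.65
position: [562.4, -156.5, 329.1]
eef_rot: [0.755, 0.656, -0.001, -0.002]
wrist_force: [0.6, -0.5, -2.2]
opening: 19.8
gripper_force: 20.0
```

{"fn": "send_rows", "kwargs": {"targets": [3.2, 0.15, 0, 0, 1, 3.2, 0.15, 0, 0, 1, 3.2, 0.15, 0, 0, 1, 3.2, 0.2, 0, 0, 1, 2.8, 0.2, 0, 0, 1, 2.4, 0.15, 0, 0, 1, 1.6, 0.1, 0, 0, 1, 0.9, 0.1, 0, 0, 1]}}

```text
time_s: 13.32
position: [602.6, 45.2, 329.1]
eef_rot: [0.754, 0.657, -0.001, -0.002]
wrist_force: [-0.6, 0.3, -2.5]
opening: 20.0
gripper_force: 20.0
```

{"fn": "send_rows", "kwargs": {"targets": [0.4, 0, 0, 0, 1, 0, 0, 0, -0.06, 1, 0, 0, 0, -0.06, 1, 0, 0, 0, -0.06, 1, 0, 0, 0, 0, 1, 0, 0, 0, 0, 1, 0, 0, 0, 0, 1]}}

```text
time_s: 13.9
position: [604.1, 45.1, 331.2]
eef_rot: [0.694, 0.72, -0.0, -0.0]
wrist_force: [0.0, 0.7, -2.6]
opening: 20.2
gripper_force: 20.0
```

Run:
```python
from h import *
s=robot.sense(); print(s["position"],s["eef_rot"],s["time_s"],s["wrist_force"],s["opening"])
p=snap("scene"); w=snap("wrist"); im=np.zeros((520,800,3),np.uint8)
b=crop(p,270,110,400,240,4,1.3); im[:520,:520]=b; a=crop(w,220,80,420,290,1.4,1.3); im[:a.shape[0],520:520+a.shape[1]]=a[:,:280]
cv2.imwrite("pics/c6.png",im)
```

```text
[604.10953016  45.09775993 331.24220805] [ 6.93930283e-01  7.20042072e-01 -3.32052228e-04 -2.59414014e-04] 13.9 [ 0.02518746  0.7025591  -2.55773289] 20.171891266532626
```

View pics/c6.png

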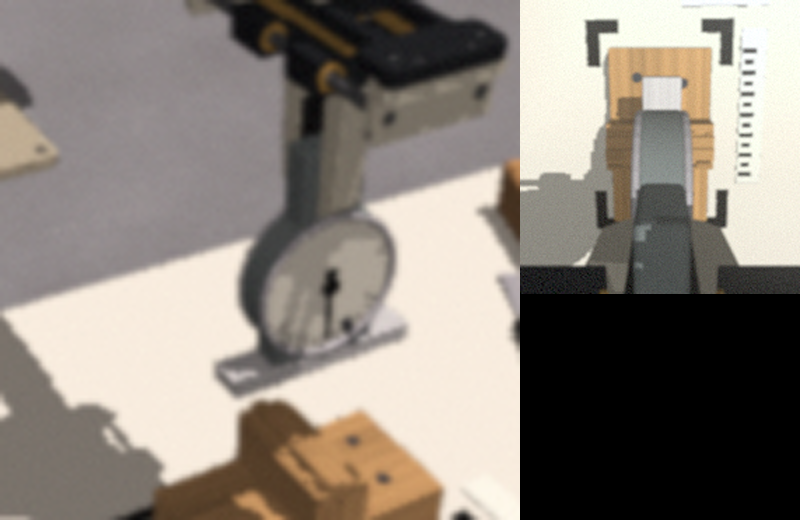

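{"fn": "send_rows", "kwargs": {"targets": [0, 0, 0.8, 0, 1, 0, 0, 1.4, 0, 1, 0, 0, 1.4, 0, 1, 0, 0, 1.0, 0, 1, 0, 0, 0.6, 0, 1, 0, 0, 0.3, 0, 1, 0, 0, 0, 0, 1, 0, 0, 0, 0, 1]}}

```text
time_s: 14.67
position: [604.5, 45.5, 276.9]
eef_rot: [0.693, 0.721, 0.0, 0.0]
wrist_force: [0.9, -0.9, -2.5]
opening: 19.8
gripper_force: 20.0
```

{"fn": "send_rows", "kwargs": {"targets": [0, 0, 0.15, 0, 1, 0, 0, 0.15, 0, 1, 0, 0, 0.1, 0, 1, 0, 0, 0, 0, 1, 0, 0, 0, 0, 1]}}

```text
time_s: 15.08
position: [604.4, 45.5, 272.8]
eef_rot: [0.693, 0.721, 0.0, 0.0]
wrist_force: [0.0, 0.2, -3.3]
opening: 20.0
gripper_force: 20.0
```

{"fn": "send_rows", "kwargs": {"targets": [0, 0, 0.1, 0, 1, 0, 0, 0.1, 0, 1, 0, 0, 0.1, 0, 1, 0, 0, 0, 0, 1, 0, 0, 0, 0, 1]}}

```text
time_s: 15.5
position: [604.5, 45.6, 270.6]
eef_rot: [0.693, 0.721, 0.0, 0.0]
wrist_force: [-1.9, 0.1, 4.8]
opening: 20.2
gripper_force: 20.0
```

{"fn": "send_rows", "kwargs": {"targets": [0, 0, 0.1, 0, 1, 0, 0, 0.1, 0, 1, 0, 0, 0, 0, 1, 0, 0, 0, 0, 1]}}

```text
time_s: 15.83
position: [605.0, 45.6, 270.4]
eef_rot: [0.693, 0.721, 0.001, 0.001]
wrist_force: [-4.5, -0.1, 14.0]
opening: 19.9
gripper_force: 20.1
```

{"fn": "send_rows", "kwargs": {"targets": [0, 0, -0.1, 0, 1, 0, 0, 0, 0, 1, 0.2, 0, 0, 0, 1, 0.2, 0, 0.01, 0, 1, 0.2, 0, 0.01, 0, 1, 0.2, 0, 0.01, 0, 1, 0, 0, 0, 0, 1], "force": 10}}

```text
time_s: 16.42
position: [604.5, 53.7, 269.7]
eef_rot: [0.693, 0.721, 0.001, 0.001]
wrist_force: [-1.5, -0.5, 6.4]
opening: 20.1
gripper_force: 10.0
```

{"fn": "send_rows", "kwargs": {"targets": [0.2, 0, 0.015, 0, 1, 0.2, 0, 0.015, 0, 1, 0.2, 0, 0.02, 0, 1, 0.2, 0, 0.02, 0, 1, 0, 0, 0, 0, 1]}}

```text
time_s: 16.83
position: [604.1, 61.8, 268.6]
eef_rot: [0.693, 0.721, 0.0, 0.0]
wrist_force: [-1.7, -0.0, 6.2]
opening: 20.2
gripper_force: 10.0
```

Run:
```python
from h import *
s=robot.sense(); print(s["position"],s["wrist_force"],s["torque"])
p=snap("scene"); np.save("s7.npy",p,allow_pickle=True)
im=p["color"].astype(int)
# bright silvery base vs wood: print bounding of needle-dark etc left to a view
b=crop(p,285,120,405,240,5,1.3); cv2.imwrite("pics/c7.png",b)
```

```text
[604.0750485   61.80428982 268.63121545] [-1.70796486 -0.02976698  6.22257387] [-0.11847408  0.45499317  0.02860818]
```

```bash
cat >> h.py <<'E'
from scipy.ndimage import map_coordinates
def dial(p,hub0,yaw,show=True):
    "hub0: rough world hub; refine by dark blob; darkness profile against angle from straight down, + to world +y"
    g=cv2.cvtColor(p["color"],cv2.COLOR_RGB2GRAY).astype(float)
    gx=np.array([np.cos(yaw),np.sin(yaw),0]); gy=np.array([-gx[1],gx[0],0]); z=np.array([0,0,1.])
    f=lambda X: map_coordinates(g,proj(p,X).T[::-1],order=1)
    Y,Z=np.mgrid[-12:12.1:1,-12:12.1:1]; q=lambda y,zz,o: hub0+o*gx+np.multiply.outer(np.ravel(y),gy)+np.multiply.outer(np.ravel(zz),z)
    # hub: darkest 9 mm disc
    sm=cv2.blur(f(q(Y,Z,0)).reshape(Y.shape),(9,9)); i=np.unravel_index(sm[4:-4,4:-4].argmin(),(17,17)); h=hub0+(i[0]-8)*gy+(i[1]-8)*z
    a=np.arange(-.6,.61,.04); out={}
    for n,r0,r1,o in(("needle",14,30,0),("tab",33,42,-2)):
        r=np.arange(r0,r1+1.); A,Rr=np.meshgrid(a,r,indexing="ij")
        X=h+o*gx+(Rr*np.sin(A)).ravel()[:,None]*gy-(Rr*np.cos(A)).ravel()[:,None]*z
        out[n]=f(X).reshape(A.shape).mean(1)
    return h,a,out
E
python3 - <<'E'
from h import *
def run(p,hub,yaw):
    h,a,o=dial(p,np.array(hub),yaw); print(h.round(1),"shift",(h-hub).round(1))
    print("ang",(a*100).astype(int)); 
    for n in o: print(n,o[n].astype(int))
p=np.load("s2.npy",allow_pickle=True).item(); run(p,[537,-356,57.],-.141)
p=np.load("s7.npy",allow_pickle=True).item()
th=np.arctan2(16.2,126.6); P=np.array([604,61.8,203.6]); gz=np.array([-.037*np.sin(th),np.sin(th),np.cos(th)])
print("lean if pivoted",th); run(p,P-68.6*gz+[13,0.5,0],.037)
E
```

```text
[ 537.1 -355.    56. ] shift [ 0.1  1.  -1. ]
ang [-60 -55 -51 -47 -43 -39 -35 -31 -27 -23 -19 -15 -11  -7  -3   0   4   8
  12  16  20  24  28  32  36  40  44  48  52  56  60]
needle [107 109 111 113 116 117 118 118 117 115 109 101  89  77  67  63  69  79
  89  96 101 103 103 103 101 100  99 100 101 102 104]
tab [102 102 105 113 118 120 120 121 120 116 111 105  99  89  76  74  81  90
  93  94  95  92  81  64  47  40  44  57  75  88  94]
lean if pivoted 0.12727043818153655
[617.2  55.6 135.6] shift [-0.1  2.   0. ]
ang [-60 -55 -51 -47 -43 -39 -35 -31 -27 -23 -19 -15 -11  -7  -3   0   4   8
  12  16  20  24  28  32  36  40  44  48  52  56  60]
needle [108 109 109 109 108 106 104 101  98  95  91  87  81  75  71  68  66  73
  82  91  97 103 109 113 116 118 120 121 122 122 123]
tab [ 87  86  86  89  94  99 103 103 100  96  91  86  84  86  85  82  81  80
  82  87  81  71  64  60  68  84 101 114 119 120 119]
```

{"fn": "send_rows", "kwargs": {"targets": [0.2, 0, 0.028, 0, 1, 0.2, 0, 0.03, 0, 1, 0.2, 0, 0.034, 0, 1, 0.2, 0, 0.037, 0, 1, 0.2, 0, 0.04, 0, 1, 0.2, 0, 0.043, 0, 1, 0, 0, 0, 0, 1]}}

```text
time_s: 17.47
position: [603.4, 74.0, 265.9]
eef_rot: [0.693, 0.721, 0.0, 0.0]
wrist_force: [-2.6, 1.5, 5.0]
opening: 20.0
gripper_force: 10.0
```

{"fn": "send_rows", "kwargs": {"targets": [0.2, 0, 0.047, 0, 1, 0.2, 0, 0.051, 0, 1, 0.2, 0, 0.054, 0, 1, 0.2, 0, 0.058, 0, 1, 0.2, 0, 0.061, 0, 1, 0, 0, 0, 0, 1, 0, 0, 0, 0, 1]}}

```text
time_s: 18.05
position: [602.9, 83.9, 262.8]
eef_rot: [0.693, 0.721, 0.0, -0.0]
wrist_force: [0.3, 1.4, 2.6]
opening: 20.1
gripper_force: 10.0
```

```bash
cat > m.py <<'E'
from h import *
from scipy.interpolate import CubicSpline
def measure(y0=45.6):
    s=robot.sense(); x,y,z=s["position"]; print("pos",s["position"].round(1),"F",s["wrist_force"].round(1),"t",round(s["time_s"],2),"grip",s["gripper_force"],s["dq"].round(3).max())
    p=snap("scene"); th=np.arcsin((y-y0)/126.6); P=np.array([x,y,z-65]); gz=np.array([0,np.sin(th),np.cos(th)])
    hub=P-68.6*gz+[13,.5,0]; h,a,o=dial(p,hub,.037); print("lean",th.round(3),"hub shift",(h-hub).round(1))
    for n in o: print(n,o[n].astype(int),"min at",a[o[n].argmin()].round(2))
    return p
if __name__=="__main__":
    p=measure(); np.save("last.npy",p,allow_pickle=True)
E
python3 m.py
```

```text
pos [602.9  83.9 262.8] F [0.3 1.4 2.6] t 18.05 grip 9.999938422552077 0.001
lean 0.307 hub shift [-0.1  4.  -1. ]
needle [116 114 111 108 105 103 100  97  94  91  86  80  73  67  63  64  66  69
  76  84  90  96 100 103 106 108 111 113 114 115 115] min at -0.04
tab [112 112 110 108 104  99  93  87  86  87  90  94  96  92  84  68  53  44
  39  54  72  92 108 115 119 121 122 120 117 116 115] min at 0.12
```

{"fn": "send_rows", "kwargs": {"targets": [0.2, 0, 0.068, 0, 1, 0.2, 0, 0.07, 0, 1, 0.2, 0, 0.073, 0, 1, 0.2, 0, 0.075, 0, 1, 0.2, 0, 0.08, 0, 1, 0, 0, 0, 0, 1, 0, 0, 0, 0, 1, 0, 0, 0, 0, 1]}}

```text
time_s: 18.77
position: [602.4, 93.7, 259.0]
eef_rot: [0.693, 0.721, 0.0, -0.0]
wrist_force: [0.6, 2.2, 0.4]
opening: 19.6
gripper_force: 10.0
```

```bash
python3 m.py
```

```text
pos [602.4  93.7 259. ] F [0.6 2.2 0.4] t 18.77 grip 10.00023797954782 0.001
lean 0.39 hub shift [-0.1  4.  -1. ]
needle [122 121 120 119 117 115 112 107 101  93  85  76  68  63  62  63  69  80
  90  97 100 104 106 107 108 108 108 108 108 108 108] min at -0.04
tab [112 110 109 106 103 101 101 101 100  98  95  90  81  70  57  45  46  48
  62  77  83  89  94  99 106 109 111 114 115 113 109] min at 0.0
```

{"fn": "send_rows", "kwargs": {"targets": [0.2, 0, 0.09, 0, 1, 0.2, 0, 0.1, 0, 1, 0.1, 0, 0.06, 0, 1, 0, 0, 0, 0, 1, 0, 0, 0, 0, 1, 0, 0, 0, 0, 1, 0, 0, 0, 0, 1, 0, 0, 0, 0, 1]}}

```text
time_s: 19.48
position: [602.3, 98.6, 256.8]
eef_rot: [0.693, 0.721, 0.0, -0.0]
wrist_force: [0.4, 1.7, 2.9]
opening: 19.8
gripper_force: 10.0
```

{"fn": "send_rows", "kwargs": {"targets": [0, 0, 0, 0, 1, 0, 0, 0, 0, 1, 0, 0, 0, 0, 1, 0, 0, 0, 0, 1, 0, 0, 0, 0, 1, 0, 0, 0, 0, 1, 0, 0, 0, 0, 1, 0, 0, 0, 0, 1]}}

```text
time_s: 20.15
position: [602.3, 98.5, 256.8]
eef_rot: [0.693, 0.721, 0.0, -0.0]
wrist_force: [0.1, 2.5, 1.7]
opening: 19.8
gripper_force: 10.0
```

```bash
sed -i 's/"tab",33,42,-2/"tab",38,45,-2/' h.py; python3 m.py
python3 - <<'E'
from h import *
p=np.load("last.npy",allow_pickle=True).item(); yaw=.037
# rectified dial patch (1 mm) centred on kinematic hub, rows down = -z, cols = +y
g=cv2.cvtColor(p["color"],cv2.COLOR_RGB2GRAY).astype(float); s=robot.sense(); x,y,z=s["position"]; th=np.arcsin((y-45.6)/126.6)
hub=np.array([x,y,z-65])-68.6*np.array([0,np.sin(th),np.cos(th)])+[13,.5,0]
gy=np.array([-np.sin(yaw),np.cos(yaw),0])
ys=np.arange(-18,25,2)
for dz in range(8,-52,-4):
    X=hub+ys[:,None]*gy+np.array([0,0,dz]); print(dz,map_coordinates(g,proj(p,X).T[::-1],order=1).astype(int))
E
```

```text
pos [602.3  98.5 256.8] F [0.1 2.5 1.7] t 20.15 grip 9.99997285807467 0.0
lean 0.431 hub shift [-0.1  4.  -1. ]
needle [124 123 123 122 121 120 118 114 110 103  95  87  79  73  71  74  76  82
  90  97 101 105 108 109 109 108 108 107 106 106 107] min at -0.04
tab [107 105 103  99  96  94  95  97  97  97  96  89  80  67  53  48  47  62
  78  93  97  94  92  91  95 100 110 117 120 120 119] min at 0.04
8 [122 124 125 125 125 124 122 114  93  68  46  50  63  83  94  99 101 100
 100 101 100 102]
4 [123 124 125 125 124 122 118 103  83  59  36  32  43  70  88  98 100 101
 101 101 103 105]
0 [124 125 125 125 124 122 116  94  67  42  27  21  26  53  76  93  98 100
 101 101 102 107]
-4 [124 124 124 125 124 123 117 101  75  43  28  25  37  55  76  92  99 102
 102 103 105 108]
-8 [125 125 125 125 125 122 117 110  96  68  51  46  60  75  93 103 107 108
 106 105 107 115]
-12 [125 125 125 125 125 124 121 114 103  83  66  60  76  90 102 109 111 108
 104 103 104 114]
-16 [125 125 125 126 125 125 125 122 113  95  74  69  79  95 108 112 114 108
 105 103 106 113]
-20 [125 124 124 125 126 125 124 125 117 101  77  74  81  96 108 112 111 107
 106 105 110 115]
-24 [123 123 123 124 124 124 123 121 114 101  79  78  86 103 110 112 107 102
  99  99 109 116]
-28 [115 117 118 118 121 122 120 111  98  84  71  76  90 108 115 116 109 103
  99  95 100 109]
-32 [110 108 107 108 112 115 117 105  87  63  52  61  86 103 113 115 106 101
 100 105 107 109]
-36 [103 100  98 103 106 107 108  99  83  59  47  49  77  95 104 102  99  96
  96 107 118 126]
-40 [ 81  79  81  88  94  98  95  89  77  59  48  44  63  84  99  93  87  86
  94 110 128 141]
-44 [ 77  74  72  74  76  77  77  76  70  61  55  52  59  72  88  86  83  81
  96 114 138 155]
-48 [ 80  80  80  79  77  75  72  68  65  60  54  50  52  56  60  64  69  71
  81 101 134 158]
```

Run:
```python
from h import *
w=snap("wrist"); im=w["color"].astype(int); s=robot.sense(); print(s["wrist_force"].round(2),s["position"].round(1),s["time_s"])
m=((im[:,:,0]-im[:,:,2])>35).astype(np.uint8); n,l,st,c=cv2.connectedComponentsWithStats(m)
for i in range(1,n):
    if st[i,4]>800 and 200<c[i][0]<450:
        v,u=np.nonzero(l==i); P=ray(w,u,v,38); print(st[i],c[i].round())
        k=[r for r in range(st[i,1]+4,st[i,1]+30,5)]
        for r in k:
            uu=u[v==r]; q=ray(w,[uu.min(),uu.max()],[r,r],38); print(r,uu.min(),uu.max(),q[:,:2].round(1).tolist())
        mid=u[(u>c[i][0]-60)&(u<c[i][0]+60)]
        for cc in (int(c[i][0])-40,int(c[i][0])+30):
            vv=v[u==cc]; print("end",ray(w,cc,vv.min(),38)[0,:2].round(1)) if len(vv) else 0
d=np.zeros(im.shape[:2],np.uint8); d[:]=(im.max(2)<70); n,l,st,c=cv2.connectedComponentsWithStats(d)
for i in range(1,n):
    if 150<st[i,4]<1200: print("dark",st[i],ray(w,*c[i],0)[0,:2].round(1))
```

```text
[0.74 2.75 1.5 ] [602.3  98.5 256.8] 20.25
[ 275  167   88   61 3177] [321. 189.]
171 276 362 [[555.8, 119.8], [642.6, 123.2]]
176 276 362 [[555.8, 114.6], [643.0, 118.1]]
181 276 362 [[555.8, 109.5], [643.4, 112.9]]
186 276 362 [[555.8, 104.2], [643.8, 107.7]]
191 277 361 [[556.8, 99.0], [643.2, 102.4]]
196 277 361 [[556.8, 93.7], [643.6, 97.1]]
end [559.8 123. ]
end [630.3 125.8]
[377 362 116  20 923] [444. 367.]
366 398 486 [[705.9, -117.6], [814.6, -113.4]]
371 411 488 [[722.9, -124.6], [818.5, -120.9]]
376 418 492 [[732.5, -132.0], [825.0, -128.4]]
381 422 422 [[738.6, -139.6], [738.6, -139.6]]Traceback (most recent call last):
  File "<stdin>", line 9, in <module>
    return umr_minimum(a, axis, None, out, keepdims, initial, where)
ValueError: zero-size array to reduction operation minimum which has no identity
```

```bash
python3 -c "
from rig import robot
print(robot.hand_in())"
```

```text
the job is handed in; nothing more can be done
None
```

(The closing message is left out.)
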